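# Point out the retouching job

### The job

Show the apprentice the retouching job by pointing from above, the fingertips centred about two centimetres above the thing without touching it: first at the varnish jar with the red lid, then at the fine brush with the blue handle, then at the pale bare patch on the violin, holding still for two seconds over each. Finish while still pointing at the patch. Touch nothing at all, and do not bring the fingertips low over the other two jars, the wide brush or the dark stain: travel well above everything.

Things in the scene. Friction and masses are not known exactly. Their poses are not given: they have to be found in the camera images.
- jar_red: Loose round varnish jar of amber glass, 64 mm across and 85 mm high to the top of its flat red screw lid; origin at the centre of its underside, z up. The varnish to point at.
- jar_white: Loose round varnish jar of amber glass, 64 mm across and 85 mm high to the top of its flat white screw lid; origin at the centre of its underside, z up. Leave alone; it and the others can stand in any order, from 80 mm apart centre to centre.
- jar_black: Loose round varnish jar of amber glass, 64 mm across and 85 mm high to the top of its flat black screw lid; origin at the centre of its underside, z up. Leave alone.
- fine_brush: Loose thin artist's brush lying on the bench, 180 mm long and 8 mm thick: blue handle, brass ferrule, black hair. Origin at the middle of its length on its underside; x along the brush to the hair, z up. Pointing anywhere along it counts.
- wide_brush: Loose flat brush lying on the bench near the fine one, 178 mm long, 40 mm wide, 12 mm high: light wooden handle, steel ferrule, straw bristles. Origin about the middle of its length on its underside; x along the brush to the bristles. Leave alone.
- violin: Fixed violin, belly up on cork pads on the bench, orange-brown varnish, its flat belly 66 mm above the bench, body 356 mm long and 208 mm wide. Origin on the bench under the middle of the body; x to the scroll. The black fingerboard (34 mm wide, top 84 mm above the bench) covers x = 60 to 330 mm; neck and scroll reach x = 442 mm, below 75 mm but for the fingerboard.
- bare_patch: Round pale (bare wood) patch 32 mm across, flush on the violin's belly in its broad lower half, on either side of the middle line. Origin at its centre on the belly, 66 mm above the bench, z up.
- dark_stain: Round blackish stain 32 mm across on the violin's belly, on the other side of the middle line from the pale patch. Origin at its centre. Not the spot to point at.
- block: Fixed light wooden block 60 x 90 x 40 mm (x, y, z) beyond the jars; origin under its centre.
- small_bottle: Loose small clear bottle 40 mm across and 50 mm high standing on the block, top 90 mm above the bench. Origin under its centre. Leave alone.
Mind the look-alikes: they are no part of the job. Leave any purple or yellow look-alike of the jar_red alone.

How it is judged:
By the outcome, as a careful person would: the job done as asked, in the order asked, and still so for the second after the job is handed in, with the robot touching nothing.
It also fails if it takes over 56 s, if anything falls off the work surface, if the arm or the gripper's body presses on something with over 40 N, if the wrist force passes 120 N, or if a joint passes its speed limit or range.

### The arm

A 6-joint arm with a two-finger parallel gripper is mounted at the origin on the work surface. World frame = base frame: x ahead of the robot, y to its left, z up, the work surface at z = 0. Lengths are in mm, angles in rad, forces in N, time in s.
With the tool pointing down it reaches from about 350 to 775 mm from the base axis. Payload 5.5 kg.
Tool frame: the origin (TCP) lies at the centre of the arm's flange, where the gripper is bolted on; the fingertips stand 173 mm ahead of it and the grasp point (between the pads) lies 155 mm ahead of it (bot.nose_length is the z of the fingertips in the tool frame, in mm); z points along the fingers, y is the direction in which the jaws open and shut (so a half turn about z gives the same grasp; the last joint's range is limited). The gripper opens to 85 mm and grips with 20 to 120 N. Pads are 22 mm wide; open, the fingers measure 114 mm over their backs; the gripper's body (76 mm by 85 mm) begins 54 mm behind the grasp point. The pads swing forward as they close: fully open they stand 13 mm farther back than shut.
Start: joints at [-1.477, 0.313, 0.046, 1.304, 0, 1.431], TCP at [133.204, -559.383, 404.723] pointing down, gripper open.
Joint ranges: [-2.76, 2.76], [-0.86, 1.69], [-1.03, 1.26], [-2.2, 2.34], [-1.47, 1.5], [-3.14, 3.14]. Speed limits (rad/s): [2.57, 2.57, 3.14, 3.14, 3.14, 3.14].

### API

Orientations are given as a unit quaternion [w, x, y, z].
In Python, from plant import bot gives the robot as it stands.
- The arm moves only by the shell command python3 -m handwheel 'ROWS' [FORCE]. ROWS is a JSON object of lists of equal length, an entry for each row: "twist": the turn, a rotation vector about the tool's x, y, z in rad, a list of three; "slide": the shift along the tool's x, y, z in cm, a list of three; "claw": the gripper's target within -1 to 1 (fully open at 1, half-way at 0, shut at -1). In form: {"twist": [[rx, ry, rz], ...], "slide": [[tx, ty, tz], ...], "claw": [claw, ...]}. A call has exactly 10 rows; each row shifts and turns the pose as measured when the row begins, along the tool's axes as they then stand; what a row does not reach is not made up. A row lasts 1/10 s, in which the tool goes at most 50 mm and 8.59 degrees, less where a joint would pass 70% of its speed; a pose out of reach is approached as far as the arm can. A call is refused whole if a number of a shift passes 5 or a number of a turn 0.15, either way. A call with a gripper value outside its range is refused whole. The fingers move at their own pace and stop on an object; FORCE is the grip in N (left out, the last holds). Time passes only in rows, so rows that do not move let the fingers close, or fill a call up. It gives the time, the measured TCP pose, the force and the opening at its end, in the units of the state.
- bot.state(): the state, without advancing time (a new reading comes with each control period).
- bot.camera(name): name is "scene" or "top" or "wrist"; returns the picture (384x512x3 uint8, blue, green, red); there is no depth.
- bot.calibration(name): a dict with "mtx" (3x3 intrinsics, pixels), "k1" (the pictures are not rectified: a ray, as slopes to the right and down, at radius r is drawn at 1 + k1 r^2 times it, then the intrinsics apply), "R" (3x3) and "t" (3): a world point X has camera coordinates R X + t; the wrist camera has in their place "T_tool_cam" (4x4, takes a point from camera to tool coordinates, whose origin is the TCP and whose axes are the flange's). Camera axes: x right, y down, z forward; pixel columns grow to the right and rows downward; lengths in mm; the calibration is good to about 2 mm. A picture is of the moment at which its call begins: read the wrist's pose just before it. calibration takes no time and is no camera call.
- bot.job_done(): hands the job in, once; it reports no verdict.
Trained networks look in the newest picture that a camera, given by its name, has taken for a name from the list of things; names that differ only in an ending like _2 or _b are one class to them, and where a whole thing is asked for, a point or a joint stands for the part that bears it (a point fixed in the world has none). Each returns a list of dicts, best first, with "score" (0 to 1); they miss things now and then, are a little off and sometimes report something else, mostly with a low value. They report only what shows in the picture. A call takes as long as a camera call. They do not tell look-alikes from the thing itself.
- bot.silhouettes(camera, thing): "pixels" (384x512 bool, what is visible of it) and "extent" ([centre column, centre row, width, height] in pixels, round what is visible of it).
The state is a dict: "clock": time; "joint_pos": joint angles; "joint_vel": joint speeds; "tau": joint torques, N m; "ee_pos": TCP position; "orientation": TCP orientation; "wrist_force": force on the tool from outside, world axes, zero at the start; "moment": the same for the moment, N m; "gripper_width": finger opening in mm.
Only numpy, scipy, OpenCV 4.12 (cv2) and the standard library are available. Lean on these libraries where they do the work, as an engineer would, in place of code of your own. Each camera call takes 0.05 s, during which the arm holds its last target.

## Working session

There is one attempt and no reset: what is moved stays moved. The work goes in short steps, Python scripts to look and compute and a shell command to move; the robot and the scene stay as the last step left them, time stands still between calls to the robot, and variables do not carry over. Pictures are saved under pics/ and viewed, and the job is handed in when it is done.

```bash
ls; mkdir -p pics; python3 - <<'E'
from plant import bot
import cv2
s=bot.state(); print(s['clock'],s['ee_pos'],s['orientation'],s['gripper_width'],bot.nose_length)
for n in ['scene','top']:
    cv2.imwrite(f'pics/{n}0.png',bot.camera(n)); print(n,bot.calibration(n))
print(bot.calibration('wrist'))
E
```

```text
pics
0.0 [ 133.16133648 -559.17161495  403.79233628] [-9.35355714e-04  9.93176753e-01  1.16615019e-01  9.39326018e-06] 85.63210313740431 173.4
scene {'mtx': array([[348.009366  ,   0.        , 255.34118973],
       [  0.        , 348.009366  , 191.27636811],
       [  0.        ,   0.        ,   1.        ]]), 'k1': -0.0891939511360296, 'R': array([[ 0.76074476,  0.64902775, -0.00551172],
       [ 0.37136211, -0.44221781, -0.81641509],
       [-0.53231343,  0.61903666, -0.5774392 ]]), 't': array([-397.09090884, -205.16894276, 1232.78590255])}
top {'mtx': array([[488.10924345,   0.        , 258.5039434 ],
       [  0.        , 488.10924345, 188.62126882],
       [  0.        ,   0.        ,   1.        ]]), 'k1': -0.006785862471960707, 'R': array([[-0.01504963, -0.99984256, -0.00939983],
       [-0.99345903,  0.01601646, -0.11306028],
       [ 0.11319303,  0.00763683, -0.99354367]]), 't': array([ -72.70023836,  611.40134067, 1088.01126051])}
{'mtx': array([[323.68891607,   0.        , 252.43713403],
       [  0.        , 323.68891607, 191.81422229],
       [  0.        ,   0.        ,   1.        ]]), 'k1': -0.028801205392397, 'T_tool_cam': array([[ 2.55443431e-05, -9.60851245e-01, -2.77064766e-01,
         6.95996813e+01],
       [ 9.99999907e-01, -9.47906333e-05,  4.20926993e-04,
         3.60061067e-01],
       [-4.30711369e-04, -2.77064751e-01,  9.60851153e-01,
         3.11431289e+01],
       [ 0.00000000e+00,  0.00000000e+00,  0.00000000e+00,
         1.00000000e+00]])}
```

View pics/scene0.png

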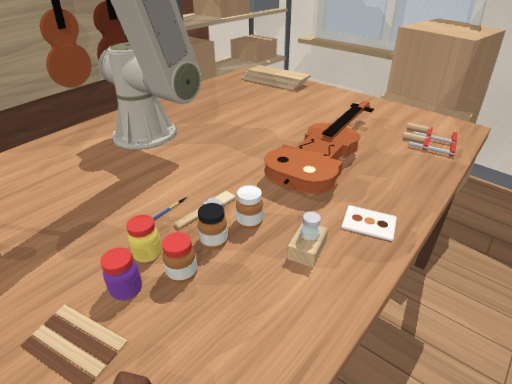

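View pics/top0.png

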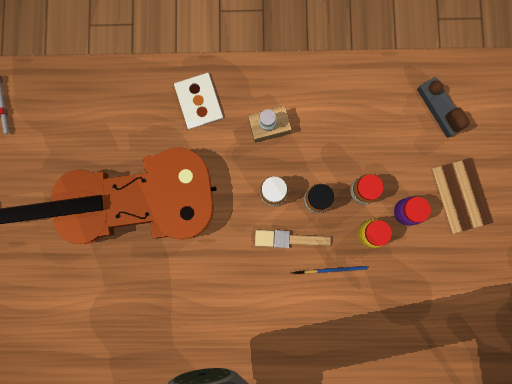

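The top view shows three red lids: amber jar at (370,187), yellow decoy at (377,233) and purple decoy at (415,210). The blue brush runs from (292,272) to (368,267). The pale patch is at (186,176) and the stain at (187,213). Next I locate them.

```bash
cat > h.py <<'E'
import numpy as np, cv2
from plant import bot
def ray(n,uv,T=None):
    c=bot.calibration(n); K=np.array(c['mtx']); 
    d=(np.array(uv,float)-K[:2,2])/K[0,0]; x=d.copy()
    for _ in range(20): x=d/(1+c['k1']*(x@x))
    v=np.r_[x,1]
    R=np.array(c['R']);t=np.array(c['t'])
    return -R.T@t, R.T@v
def at(n,uv,z):
    o,v=ray(n,uv); return (o+v*(z-o[2])/v[2]).round(1)
def tri(uv1,uv2):
    o,v=ray('scene',uv1);p,w=ray('top',uv2)
    s=np.linalg.lstsq(np.c_[v,-w],p-o,rcond=None)[0]
    a=o+s[0]*v;b=p+s[1]*w
    return ((a+b)/2).round(1),np.linalg.norm(a-b).round(1)
E
python3 - <<'E'
from h import *
I={}
for n in ['scene','top']:
    I[n]=bot.camera(n); 
    for t in ['jar_red','fine_brush','bare_patch','dark_stain','wide_brush']:
        for r in bot.silhouettes(n,t)[:3]:
            m=r['pixels']; ys,xs=np.where(m); c=(xs.mean(),ys.mean())
            print(n,t,round(r['score'],2),np.round(r['extent']),np.round(c,1), at(n,c,{'bare_patch':66,'dark_stain':66,'jar_red':85}.get(t,4)))
    hsv=cv2.cvtColor(I[n],cv2.COLOR_BGR2HSV)
    m=(((hsv[...,0]<4)|(hsv[...,0]>176))&(hsv[...,1]>200)&(hsv[...,2]>130)).astype(np.uint8)
    k,_,st,ce=cv2.connectedComponentsWithStats(m)
    for i in range(1,k):
        if st[i,4]>60: print('red',n,st[i],ce[i].round(1),at(n,ce[i],85))
    m=((hsv[...,0]>100)&(hsv[...,0]<125)&(hsv[...,1]>130)).astype(np.uint8)
    k,_,st,ce=cv2.connectedComponentsWithStats(m)
    for i in range(1,k):
        if st[i,4]>25: print('blue',n,st[i],ce[i].round(1),at(n,ce[i],4))
cv2.imwrite('pics/c.png',np.hstack([cv2.resize(I['top'][150:290,270:450],None,fx=4,fy=4,interpolation=2)]))
E
```

```text
scene jar_red 0.97 [143. 237.  39.  49.] [143.8 238.1] [ 549.5 -364.1   85. ]
scene jar_red 0.66 [121. 275.  42.  53.] [120.8 273.6] [ 594.7 -444.2   85. ]
scene jar_red 0.57 [178. 258.  38.  47.] [178.8 257.5] [ 641.6 -352.5   85. ]
scene fine_brush 0.63 [171. 209.  29.  19.] [168.5 208.6] [ 419.7 -217.4    4. ]
scene bare_patch 0.49 [311. 170.  13.   9.] [309.6 168.8] [638.1  82.5  66. ]
scene wide_brush 0.71 [206. 210.  64.  40.] [205.9 207.7] [ 489.7 -153.9    4. ]
blue scene [154 208  15  11  27] [160.6 213.5] [ 420.4 -242.7    4. ]
top jar_red 0.9 [367. 189.  34.  30.] [366.4 188.6] [ 600.6 -319.    85. ]
top jar_red 0.74 [413. 210.  33.  27.] [411.7 210.2] [ 551.8 -415.6   85. ]
top jar_red 0.67 [375. 229.  35.  33.] [374.  232.7] [ 504.2 -331.7   85. ]
top fine_brush 0.68 [328. 269.  72.   8.] [332.4 269.6] [ 422.3 -250.1    4. ]
top dark_stain 0.51 [184. 214.  19.  22.] [186.2 212.7] [555.4  79.1  66. ]
top wide_brush 0.59 [291. 238.  77.  18.] [287.1 238.9] [ 494.6 -146.9    4. ]
red top [358 175  26  25 496] [370.2 186.6] [ 604.9 -327.5   85. ]
red top [405 197  26  25 510] [417.4 209. ] [ 554.1 -428.2   85. ]
red top [366 220  26  26 514] [378.4 232.6] [ 504.3 -341.2   85. ]
blue top [318 267  49   5 121] [342.1 269. ] [ 423.3 -272.7    4. ]
```

View pics/c.png

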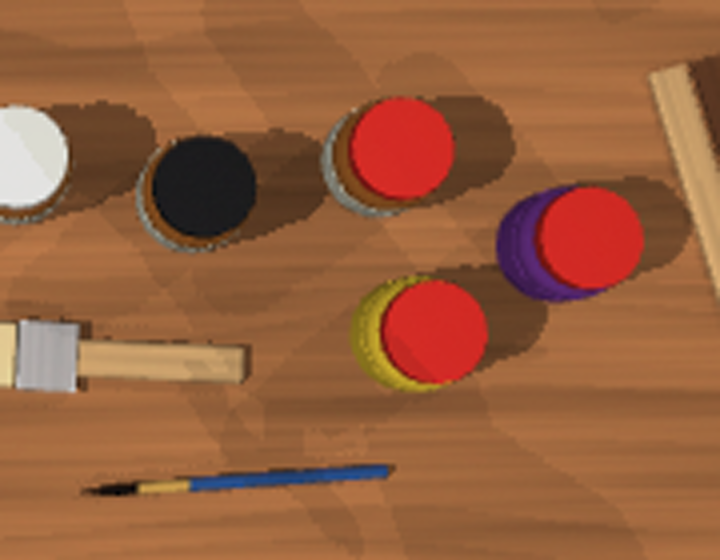

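```bash
python3 - <<'E'
from h import *
I=bot.camera('scene');T=bot.camera('top')
a=cv2.resize(I[150:310,90:330],None,fx=3.3,fy=3.3,interpolation=2); cv2.imwrite('pics/d.png',a)
g=T.astype(int); m=((g.min(2)>110)).astype(np.uint8); m[:,:165]=0;m[:,210:]=0;m[:160]=0;m[200:]=0
ys,xs=np.where(m); c=(xs.mean(),ys.mean()); print('patch',len(xs),c,at('top',c,66))
g=I.astype(int); m=((g.min(2)>110)).astype(np.uint8); M=m*0; M[160:180,298:322]=m[160:180,298:322]
ys,xs=np.where(M); c2=(xs.mean(),ys.mean()); print('patch sc',len(xs),c2,at('scene',c2,66),tri(c2,c))
hsv=cv2.cvtColor(I,cv2.COLOR_BGR2HSV)
m=(((hsv[...,0]<5)|(hsv[...,0]>174))&(hsv[...,1]>190)&(hsv[...,2]>100)).astype(np.uint8)
k,_,st,ce=cv2.connectedComponentsWithStats(m)
for i in range(1,k):
    if st[i,4]>40: print(st[i],ce[i])
for uv in [(318,271),(367,267),(293,272)]: print(at('top',uv,6))
for uv in [(283,239),(330,240)]: print(at('top',uv,6))
E
```

```text
patch 151 (np.float64(185.25165562913907), np.float64(175.64238410596028)) [638.6  81.5  66. ]
patch sc 76 (np.float64(308.9078947368421), np.float64(168.89473684210526)) [637.   81.2  66. ] (array([637.9,  80.9,  66.6]), np.float64(1.4))
[ 419.6 -216.6    6. ]
[ 427.  -330.1    6. ]
[ 418.2 -158.8    6. ]
[ 494.4 -137.3    6. ]
[ 490.4 -246.6    6. ]
```

View pics/d.png

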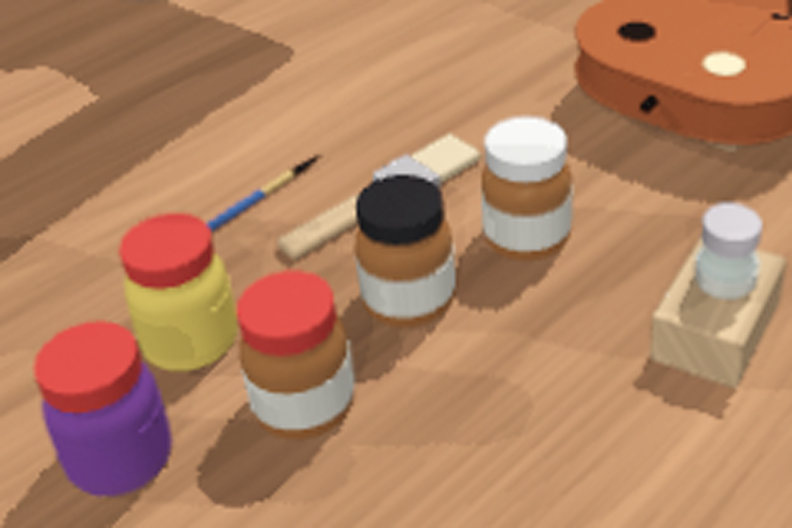

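The amber red jar is the front right one in the scene view, with its lid top at about (177,242). The decoys are clearly the yellow and purple bodies. First I turn the wrist for joint margin and shut the gripper.

```bash
python3 - <<'E'
from h import *
print(tri((177,241.8),(370.2,186.6)))
E
python3 -m handwheel '{"twist":[[0,0,-0.134],[0,0,-0.134],[0,0,-0.134],[0,0,-0.134],[0,0,-0.134],[0,0,-0.134],[0,0,-0.134],[0,0,-0.134],[0,0,-0.134],[0,0,-0.134]],"slide":[[0,0,0],[0,0,0],[0,0,0],[0,0,0],[0,0,0],[0,0,0],[0,0,0],[0,0,0],[0,0,0],[0,0,0]],"claw":[-1,-1,-1,-1,-1,-1,-1,-1,-1,-1]}'
cat >> h.py <<'E'
from scipy.spatial.transform import Rotation as Ro
def go(target_tip):
    s=bot.state(); q=np.array(s['orientation']); R=Ro.from_quat(np.r_[q[1:],q[0]]).as_matrix()
    tip=np.array(s['ee_pos'])+R@[0,0,bot.nose_length]
    print('t',s['clock'],'tip',tip.round(1),'R',R.round(3).tolist(),'w',s['gripper_width'],'j',np.round(s['joint_pos'],2),'v',np.abs(s['joint_vel']).max().round(3))
    print('slide cm total',(R.T@(np.array(target_tip)-tip)/10).round(2),'F',np.round(s['wrist_force'],1))
E
python3 -c "
from h import *
go([605,-327,200])"
```

```text
(array([ 605.3, -327.6,   83.4]), np.float64(0.5))
clock: 1.8
ee_pos: [133.2, -559.3, 404.9]
orientation: [0.0, 0.687, 0.727, -0.0]
wrist_force: [-0.7, -0.9, -0.3]
gripper_width: -0.0
t 1.8 tip [ 133.2 -559.4  231.5] R [[-0.057, 0.998, 0.0], [0.998, 0.057, -0.0], [-0.0, 0.0, -1.0]] w -0.041762227334597966 j [-1.48  0.31  0.05  1.3  -0.    0.04] v 1.386
slide cm total [20.52 48.43  3.14] F [-0.7 -0.9 -0.3]
```

```bash
python3 -m handwheel '{"twist":[[0,0,0],[0,0,0],[0,0,0],[0,0,0],[0,0,0],[0,0,0],[0,0,0],[0,0,0],[0,0,0],[0,0,0]],"slide":[[0,0,0],[1.6,4.0,0],[1.6,4.0,0],[1.6,4.0,0],[1.6,4.0,0],[1.6,4.0,0],[1.6,4.0,0],[1.6,4.0,0],[1.6,4.0,0],[0,0,0]],"claw":[-1,-1,-1,-1,-1,-1,-1,-1,-1,-1]}'
python3 -c "
from h import *
go([605,-327,200])"
```

```text
clock: 2.8
ee_pos: [457.5, -414.7, 404.4]
orientation: [0.002, 0.701, 0.713, -0.001]
wrist_force: [-0.6, -0.0, -0.3]
gripper_width: -0.3
t 2.8 tip [ 457.7 -415.3  231. ] R [[-0.018, 1.0, 0.001], [1.0, 0.018, -0.004], [-0.004, 0.001, -1.0]] w -0.27049323189107005 j [-0.87  0.4   0.16  1.34 -0.    0.69] v 0.044
slide cm total [ 8.58 14.88  3.09] F [-0.6 -0.  -0.3]
```

```bash
python3 -m handwheel '{"twist":[[0,0,0],[0,0,0],[0,0,0],[0,0,0],[0,0,0],[0,0,0],[0,0,0],[0,0,0],[0,0,0],[0,0,0]],"slide":[[1.4,2.5,0.4],[1.4,2.5,0.4],[1.4,2.5,0.4],[1.4,2.5,0.4],[1.4,2.5,0.4],[1.4,2.5,0.4],[0.7,1.2,0.4],[0,0,0.4],[0,0,0],[0,0,0]],"claw":[-1,-1,-1,-1,-1,-1,-1,-1,-1,-1]}'
python3 -c "
from h import *
cv2.imwrite('pics/s1.png',cv2.resize(bot.camera('scene')[50:330,60:340],None,fx=2,fy=2,interpolation=2))
cv2.imwrite('pics/w1.png',bot.camera('wrist'))
go([605,-327,106])"
```

```text
clock: 3.8
ee_pos: [621.0, -322.5, 369.7]
orientation: [0.001, 0.711, 0.704, -0.003]
wrist_force: [-0.4, -1.0, 1.0]
gripper_width: -0.4
t 3.9 tip [ 620.5 -323.7  196.6] R [[0.01, 1.0, -0.003], [1.0, -0.01, -0.006], [-0.006, -0.002, -1.0]] w -0.09606619552023611 j [-0.59  0.58  0.37  1.36 -0.01  0.99] v 0.008
slide cm total [-0.3  -1.53  9.06] F [-0.7  0.1 -0.1]
```

View pics/s1.png

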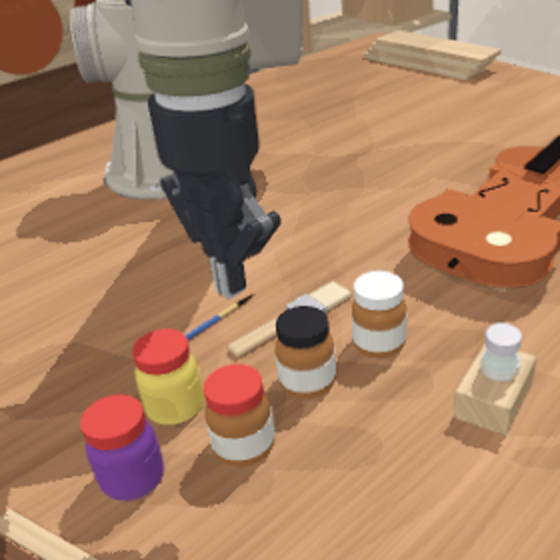

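View pics/w1.png

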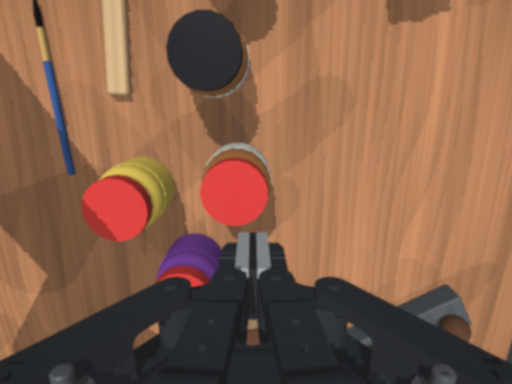

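```bash
cat >> h.py <<'E'
def proj(n,X):
    c=bot.calibration(n); p=np.array(c['R'])@X+np.array(c['t']); x=p[:2]/p[2]; x=x*(1+c['k1']*(x@x)); return (x*c['mtx'][0][0]+np.array(c['mtx'])[:2,2]).round(1)
def wat(uv,z):
    s=bot.state(); q=np.array(s['orientation']); R=Ro.from_quat(np.r_[q[1:],q[0]]).as_matrix()
    c=bot.calibration('wrist');K=np.array(c['mtx']);T=np.array(c['T_tool_cam'])
    d=(np.array(uv,float)-K[:2,2])/K[0,0]; x=d.copy()
    for _ in range(20): x=d/(1+c['k1']*(x@x))
    v=R@T[:3,:3]@np.r_[x,1]; o=R@T[:3,3]+s['ee_pos']
    return (o+v*(z-o[2])/v[2]).round(1)
E
python3 -c "
from h import *
print(proj('scene',np.array([620.5,-323.7,196.6])))
print(wat((235,192),85), wat((58,122),4), wat((72,172),4))"
```

```text
[175.2 195.9]
[ 605.4 -327.8   85. ] [ 420.3 -275.1    4. ] [ 426.3 -327.8    4. ]
```

Both cameras put the lid at (605.3, -327.6), and the tip projects onto the pixel where I see it. Now descending.

```bash
python3 -m handwheel '{"twist":[[0,0,0],[0,0,0],[0,0,0],[0,0,0],[0,0,0],[0,0,0],[0,0,0],[0,0,0],[0,0,0],[0,0,0]],"slide":[[-0.2,-0.8,0],[-0.2,-0.7,1.4],[0,0,1.4],[0,0,1.4],[0,0,1.2],[0,0,1.0],[0,0,0.8],[0,0,0.5],[0,0,0],[0,0,0]],"claw":[-1,-1,-1,-1,-1,-1,-1,-1,-1,-1]}'
python3 -c "
from h import *
go([605,-327.5,105.5])"
```

```text
clock: 4.9
ee_pos: [599.6, -331.9, 294.5]
orientation: [0.004, 0.713, 0.701, -0.003]
wrist_force: [0.1, 0.3, -0.9]
gripper_width: -0.4
t 4.9 tip [ 599.8 -333.7  121.1] R [[0.018, 1.0, 0.002], [1.0, -0.018, -0.01], [-0.01, 0.002, -1.0]] w -0.3602303499759129 j [-0.62  0.57  0.17  1.16 -0.01  0.97] v 0.002
slide cm total [0.65 0.5  1.55] F [ 0.1  0.3 -0.9]
```

```bash
python3 -m handwheel '{"twist":[[0,0,0],[0,0,0],[0,0,0],[0,0,0],[0,0,0],[0,0,0],[0,0,0],[0,0,0],[0,0,0],[0,0,0]],"slide":[[0.3,0.25,0.3],[0.3,0.25,0.4],[0,0,0.4],[0,0,0.3],[0,0,0.2],[0,0,0],[0,0,0],[0,0,0],[0,0,0],[0,0,0]],"claw":[-1,-1,-1,-1,-1,-1,-1,-1,-1,-1]}'
python3 -c "
from h import *
cv2.imwrite('pics/s2.png',cv2.resize(bot.camera('scene')[90:330,60:340],None,fx=2,fy=2,interpolation=2))
go([605,-327.5,105.5])"
```

```text
clock: 5.9
ee_pos: [606.0, -325.6, 278.5]
orientation: [0.006, 0.713, 0.701, -0.003]
wrist_force: [0.7, -0.5, 1.0]
gripper_width: -0.1
t 5.95 tip [ 606.7 -327.7  105.2] R [[0.017, 1.0, 0.004], [1.0, -0.017, -0.012], [-0.012, 0.004, -1.0]] w -0.1741078414622197 j [-0.61  0.58  0.15  1.13 -0.01  0.98] v 0.001
slide cm total [ 0.01 -0.17 -0.03] F [-0.  -0.2 -1. ]
```

View pics/s2.png

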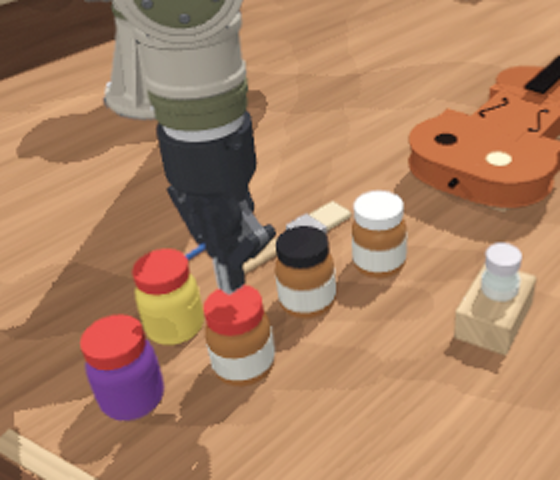

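The tip is centred about 2 cm above the red amber lid, at zoomed pixel (232,291). Holding.

```bash
Z='' ; python3 -m handwheel '{"twist":[[0,0,0],[0,0,0],[0,0,0],[0,0,0],[0,0,0],[0,0,0],[0,0,0],[0,0,0],[0,0,0],[0,0,0]],"slide":[[0,0,0],[0,0,0],[0,0,0],[0,0,0],[0,0,0],[0,0,0],[0,0,0],[0,0,0],[0,0,0],[0,0,0]],"claw":[-1,-1,-1,-1,-1,-1,-1,-1,-1,-1]}'
python3 -m handwheel '{"twist":[[0,0,0],[0,0,0],[0,0,0],[0,0,0],[0,0,0],[0,0,0],[0,0,0],[0,0,0],[0,0,0],[0,0,0]],"slide":[[0,0,0],[0,0,0],[0,0,0],[0,0,0],[0,0,0],[0,0,0],[0,0,0],[0,0,0],[0,0,0],[0,0,0]],"claw":[-1,-1,-1,-1,-1,-1,-1,-1,-1,-1]}'
python3 -m handwheel '{"twist":[[0,0,0],[0,0,0],[0,0,0],[0,0,0],[0,0,0],[0,0,0],[0,0,0],[0,0,0],[0,0,0],[0,0,0]],"slide":[[0,0,0],[0,0,0],[0,0,0],[0,0,0],[0,0,0],[0,0,0],[0,0,0],[0,0,0],[0,0,0],[0,0,0]],"claw":[-1,-1,-1,-1,-1,-1,-1,-1,-1,-1]}'
python3 -c "
from h import *
go([605,-327.5,105.5])
go([423,-268,200])"
```

```text
clock: 6.95
ee_pos: [606.0, -325.7, 278.8]
orientation: [0.006, 0.713, 0.701, -0.003]
wrist_force: [0.6, -0.3, 0.4]
gripper_width: -0.1
clock: 7.95
ee_pos: [606.0, -325.7, 278.8]
orientation: [0.006, 0.713, 0.701, -0.003]
wrist_force: [0.6, -0.0, 0.3]
gripper_width: -0.2
clock: 8.95
ee_pos: [606.0, -325.7, 278.8]
orientation: [0.006, 0.713, 0.701, -0.003]
wrist_force: [-0.2, 0.4, 0.5]
gripper_width: -0.1
t 8.95 tip [ 606.7 -327.8  105.4] R [[0.017, 1.0, 0.004], [1.0, -0.017, -0.012], [-0.012, 0.004, -1.0]] w -0.07712680926474332 j [-0.61  0.58  0.15  1.13 -0.01  0.98] v 0.002
slide cm total [ 0.03 -0.17 -0.01] F [-0.2  0.4  0.5]
t 8.95 tip [ 606.7 -327.8  105.4] R [[0.017, 1.0, 0.004], [1.0, -0.017, -0.012], [-0.012, 0.004, -1.0]] w -0.07712680926474332 j [-0.61  0.58  0.15  1.13 -0.01  0.98] v 0.002
slide cm total [  5.55 -18.43  -9.61] F [-0.2  0.4  0.5]
```

```bash
python3 -m handwheel '{"twist":[[0,0,0],[0,0,0],[0,0,0],[0,0,0],[0,0,0],[0,0,0],[0,0,0],[0,0,0],[0,0,0],[0,0,0]],"slide":[[0,0,-1],[0,0,-2],[0,0,-2],[0,0,-2],[0,0,-2],[0,0,-1],[0,0,0],[0,0,0],[0,0,0],[0,0,0]],"claw":[-1,-1,-1,-1,-1,-1,-1,-1,-1,-1]}'
python3 -m handwheel '{"twist":[[0,0,0],[0,0,0],[0,0,0],[0,0,0],[0,0,0],[0,0,0],[0,0,0],[0,0,0],[0,0,0],[0,0,0]],"slide":[[0.3,-1,0],[0.6,-2,0],[0.8,-2.7,0],[0.8,-2.7,0],[0.8,-2.7,0],[0.8,-2.7,0],[0.6,-2,0],[0.4,-1,0],[0,0,0],[0,0,0]],"claw":[-1,-1,-1,-1,-1,-1,-1,-1,-1,-1]}'
python3 -c "
from h import *
go([423,-268,200])
cv2.imwrite('pics/w2.png',bot.camera('wrist'))
bot.silhouettes
for r in bot.silhouettes('wrist','fine_brush')[:2]:
    print(r['score'],r['extent'])
"
```

```text
clock: 9.95
ee_pos: [605.0, -324.0, 383.9]
orientation: [0.005, 0.713, 0.701, -0.003]
wrist_force: [-0.5, 0.7, -0.4]
gripper_width: -0.3
clock: 10.95
ee_pos: [429.9, -266.3, 372.5]
orientation: [-0.003, 0.713, 0.701, -0.004]
wrist_force: [-0.1, -0.3, -0.3]
gripper_width: -0.4
t 10.95 tip [ 428.1 -266.5  199.1] R [[0.017, 1.0, -0.01], [1.0, -0.017, -0.001], [-0.001, -0.01, -1.0]] w -0.3597077612363793 j [-0.71  0.2  -0.19  1.19 -0.01  0.88] v 0.014
slide cm total [-0.16 -0.51 -0.08] F [-0.1 -0.3 -0.3]
0.61 [248.4, 137.4, 19.2, 165.0]
```

View pics/w2.png

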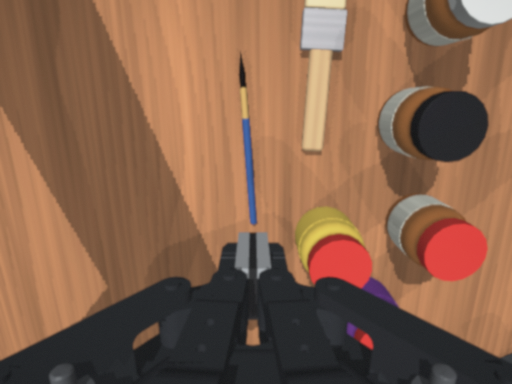

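```bash
python3 -c "
from h import *
for uv in [(247,120),(249,160),(253,222),(313,150)]: print(wat(uv,5))
go([423,-265,110])
print(at('top',(342.1,269),5))"
python3 -m handwheel '{"twist":[[0,0,0],[0,0,0],[0,0,0],[0,0,0],[0,0,0],[0,0,0],[0,0,0],[0,0,0],[0,0,0],[0,0,0]],"slide":[[0,-0.5,0.7],[0,0,1.5],[0,0,1.5],[0,0,1.5],[0,0,1.5],[0,0,1.2],[0,0,0.8],[0,0,0],[0,0,0],[0,0,0]],"claw":[-1,-1,-1,-1,-1,-1,-1,-1,-1,-1]}'
python3 -c "
from h import *
go([423,-268,28.5])"
```

```text
[ 421.1 -217.9    5. ]
[ 422.3 -259.2    5. ]
[ 425.4 -329.     5. ]
[ 489.2 -249.6    5. ]
t 11.05 tip [ 428.5 -266.7  199.1] R [[0.017, 1.0, -0.011], [1.0, -0.017, -0.001], [-0.001, -0.01, -1.0]] w -0.16562411686227396 j [-0.71  0.2  -0.19  1.19 -0.01  0.88] v 0.01
slide cm total [ 0.17 -0.46  8.92] F [ 0.2  0.1 -0.4]
[ 423.3 -272.6    5. ]
clock: 12.05
ee_pos: [426.5, -268.2, 278.1]
orientation: [-0.004, 0.712, 0.702, -0.004]
wrist_force: [0.3, 0.3, 0.4]
gripper_width: -0.1
t 12.05 tip [ 424.4 -268.2  104.7] R [[0.015, 1.0, -0.012], [1.0, -0.015, -0.0], [-0.0, -0.012, -1.0]] w -0.09480629671712665 j [-0.72  0.26 -0.35  0.97 -0.01  0.87] v 0.01
slide cm total [ 0.02 -0.05  7.62] F [0.3 0.3 0.4]
```

```bash
python3 -m handwheel '{"twist":[[0,0,0],[0,0,0],[0,0,0],[0,0,0],[0,0,0],[0,0,0],[0,0,0],[0,0,0],[0,0,0],[0,0,0]],"slide":[[0,0,0.8],[0,0,1.2],[0,0,1.2],[0,0,1.2],[0,0,1.0],[0,0,0.8],[0,0,0.5],[0,0,0.3],[0,0,0],[0,0,0]],"claw":[-1,-1,-1,-1,-1,-1,-1,-1,-1,-1]}'
python3 -c "
from h import *
go([423,-268,28.5])
cv2.imwrite('pics/s3.png',cv2.resize(bot.camera('scene')[90:330,60:340],None,fx=2,fy=2,interpolation=2))
cv2.imwrite('pics/t3.png',cv2.resize(bot.camera('top')[150:330,240:450],None,fx=3,fy=3,interpolation=2))
"
```

```text
clock: 13.05
ee_pos: [426.3, -268.8, 203.8]
orientation: [-0.002, 0.712, 0.702, -0.004]
wrist_force: [-0.2, 0.1, 1.1]
gripper_width: 0.0
t 13.05 tip [ 424.8 -269.3   30.4] R [[0.014, 1.0, -0.009], [1.0, -0.014, -0.003], [-0.003, -0.009, -1.0]] w 0.03494027301873505 j [-0.72  0.34 -0.45  0.79 -0.01  0.87] v 0.002
slide cm total [ 0.13 -0.18  0.2 ] F [-0.2  0.1  1.1]
```

View pics/s3.png

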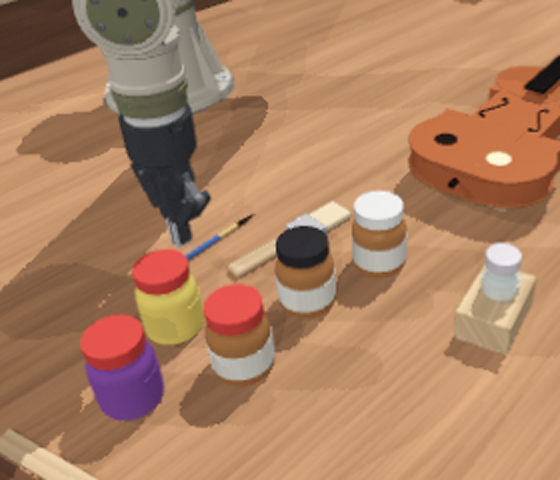

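View pics/t3.png

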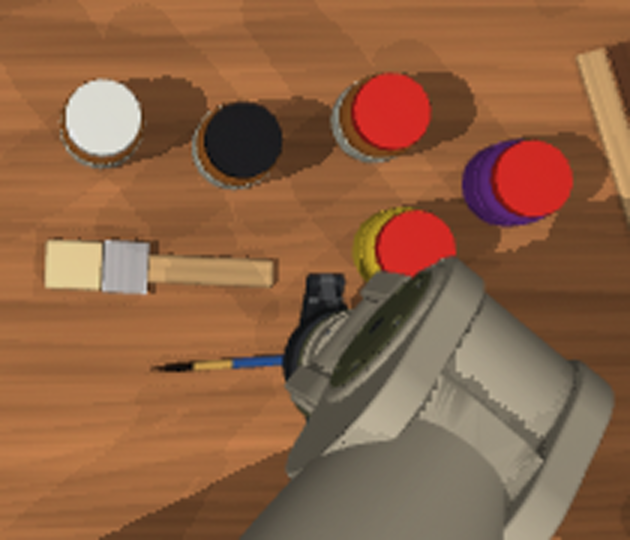

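The tip is over the handle, clear of the wide brush and the yellow jar. One small trim, then hold.

```bash
python3 -m handwheel '{"twist":[[0,0,0],[0,0,0],[0,0,0],[0,0,0],[0,0,0],[0,0,0],[0,0,0],[0,0,0],[0,0,0],[0,0,0]],"slide":[[0,-0.15,0.15],[0,0,0],[0,0,0],[0,0,0],[0,0,0],[0,0,0],[0,0,0],[0,0,0],[0,0,0],[0,0,0]],"claw":[-1,-1,-1,-1,-1,-1,-1,-1,-1,-1]}'
python3 -m handwheel '{"twist":[[0,0,0],[0,0,0],[0,0,0],[0,0,0],[0,0,0],[0,0,0],[0,0,0],[0,0,0],[0,0,0],[0,0,0]],"slide":[[0,0,0],[0,0,0],[0,0,0],[0,0,0],[0,0,0],[0,0,0],[0,0,0],[0,0,0],[0,0,0],[0,0,0]],"claw":[-1,-1,-1,-1,-1,-1,-1,-1,-1,-1]}'
python3 -m handwheel '{"twist":[[0,0,0],[0,0,0],[0,0,0],[0,0,0],[0,0,0],[0,0,0],[0,0,0],[0,0,0],[0,0,0],[0,0,0]],"slide":[[0,0,0],[0,0,0],[0,0,0],[0,0,0],[0,0,0],[0,0,0],[0,0,0],[0,0,0],[0,0,0],[0,0,0]],"claw":[-1,-1,-1,-1,-1,-1,-1,-1,-1,-1]}'
python3 -c "
from h import *
go([423,-268,28.5])"
python3 -m handwheel '{"twist":[[0,0,0],[0,0,0],[0,0,0],[0,0,0],[0,0,0],[0,0,0],[0,0,0],[0,0,0],[0,0,0],[0,0,0]],"slide":[[0,0,-1],[0,0,-2],[0,0,-2.5],[0,0,-2.5],[0,0,-2.5],[0,0,-2.5],[0,0,-2.5],[0,0,-1],[0,0,0],[0,0,0]],"claw":[-1,-1,-1,-1,-1,-1,-1,-1,-1,-1]}'
python3 -c "
from h import *
go([638,81,200])"
```

```text
clock: 14.15
ee_pos: [425.2, -269.2, 203.6]
orientation: [-0.001, 0.712, 0.702, -0.004]
wrist_force: [-0.7, -0.4, 0.5]
gripper_width: -0.0
clock: 15.15
ee_pos: [425.2, -269.2, 203.5]
orientation: [-0.001, 0.712, 0.702, -0.004]
wrist_force: [0.8, 0.2, -0.1]
gripper_width: 0.0
clock: 16.15
ee_pos: [425.2, -269.2, 203.5]
orientation: [-0.001, 0.712, 0.702, -0.004]
wrist_force: [0.1, -0.5, 0.0]
gripper_width: 0.2
t 16.15 tip [ 424.  -270.    30.1] R [[0.014, 1.0, -0.007], [1.0, -0.014, -0.005], [-0.005, -0.007, -1.0]] w 0.1969372470868119 j [-0.72  0.33 -0.46  0.78 -0.01  0.86] v 0.002
slide cm total [ 0.2  -0.1   0.16] F [ 0.1 -0.5  0. ]
clock: 17.15
ee_pos: [425.4, -267.6, 379.2]
orientation: [-0.0, 0.712, 0.702, -0.004]
wrist_force: [-0.5, -0.2, -1.2]
gripper_width: -0.1
t 17.15 tip [ 424.3 -268.4  205.8] R [[0.014, 1.0, -0.006], [1.0, -0.014, -0.005], [-0.005, -0.006, -1.0]] w -0.10358469572439165 j [-0.72  0.18 -0.19  1.2  -0.01  0.87] v 0.005
slide cm total [35.25 20.87  0.27] F [-0.5 -0.2 -1.2]
```

```bash
python3 -m handwheel '{"twist":[[0,0,0],[0,0,0],[0,0,0],[0,0,0],[0,0,0],[0,0,0],[0,0,0],[0,0,0],[0,0,0],[0,0,0]],"slide":[[1.5,0.9,0],[3.4,2.0,0],[3.4,2.0,0],[3.4,2.0,0],[3.4,2.0,0],[3.4,2.0,0],[3.4,2.0,0],[3.4,2.0,0],[3.4,2.0,0],[1.5,0.9,0]],"claw":[-1,-1,-1,-1,-1,-1,-1,-1,-1,-1]}'
python3 -c "
from h import *
go([638,81,200])"
```

```text
clock: 18.15
ee_pos: [611.2, 40.7, 358.4]
orientation: [-0.011, 0.715, 0.699, -0.01]
wrist_force: [0.1, 0.4, -0.9]
gripper_width: -0.1
t 18.15 tip [606.   40.9 185.1] R [[0.023, 0.999, -0.03], [1.0, -0.023, 0.001], [0.001, -0.03, -1.0]] w -0.07285678068327522 j [-0.06  0.42  0.08  1.27 -0.    1.53] v 0.268
slide cm total [ 4.08  3.06 -1.58] F [ 0.1  0.4 -0.9]
```

```bash
python3 -m handwheel '{"twist":[[0,0,0],[-0.01,0,0],[-0.01,0,0],[-0.01,0,0],[0,0,0],[0,0,0],[0,0,0],[0,0,0],[0,0,0],[0,0,0]],"slide":[[0.5,0.4,0],[1.0,0.6,0],[1.0,0.6,0],[0.8,0.5,0],[0.5,0.3,0],[0,0,0],[0,0,0],[0,0,0],[0,0,0],[0,0,0]],"claw":[-1,-1,-1,-1,-1,-1,-1,-1,-1,-1]}'
python3 -c "
from h import *
cv2.imwrite('pics/w4.png',bot.camera('wrist'))
go([638,81,150])"
```

```text
clock: 19.15
ee_pos: [636.5, 77.7, 355.0]
orientation: [-0.001, 0.716, 0.698, -0.001]
wrist_force: [-0.5, -0.2, -0.5]
gripper_width: -0.2
t 19.2 tip [636.   77.6 181.7] R [[0.026, 1.0, -0.003], [1.0, -0.026, -0.001], [-0.001, -0.003, -1.0]] w -0.19260072754253468 j [-0.    0.46  0.14  1.26 -0.    1.59] v 0.002
slide cm total [0.35 0.2  3.16] F [-0.4  0.1 -0.2]
```

View pics/w4.png

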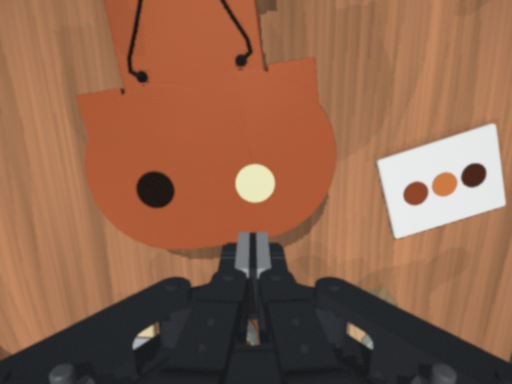

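```bash
python3 -c "
from h import *
print(wat((255,183),66),wat((155,189.5),66))"
python3 -m handwheel '{"twist":[[0,0,0],[0,0,0],[0,0,0],[0,0,0],[0,0,0],[0,0,0],[0,0,0],[0,0,0],[0,0,0],[0,0,0]],"slide":[[0.35,0.2,0],[0,0,1.0],[0,0,1.3],[0,0,1.3],[0,0,1.3],[0,0,1.0],[0,0,0.8],[0,0,0.5],[0,0,0],[0,0,0]],"claw":[-1,-1,-1,-1,-1,-1,-1,-1,-1,-1]}'
python3 -c "
from h import *
go([638,81,86.5])"
```

```text
[637.2  80.3  66. ] [554.1  76.8  66. ]
clock: 20.2
ee_pos: [637.5, 81.5, 274.1]
orientation: [-0.002, 0.716, 0.698, -0.003]
wrist_force: [-0.4, -0.2, 0.7]
gripper_width: 0.2
t 20.2 tip [636.2  81.3 100.7] R [[0.026, 1.0, -0.007], [1.0, -0.026, -0.001], [-0.001, -0.007, -1.0]] w 0.1573081563846629 j [ 0.    0.51  0.02  1.09 -0.    1.6 ] v 0.005
slide cm total [-0.03  0.19  1.42] F [-0.4 -0.2  0.7]
```

```bash
python3 -m handwheel '{"twist":[[0,0,0],[0,0,0],[0,0,0],[0,0,0],[0,0,0],[0,0,0],[0,0,0],[0,0,0],[0,0,0],[0,0,0]],"slide":[[0,0.15,0.4],[0,0,0.4],[0,0,0.3],[0,0,0.3],[0,0,0],[0,0,0],[0,0,0],[0,0,0],[0,0,0],[0,0,0]],"claw":[-1,-1,-1,-1,-1,-1,-1,-1,-1,-1]}'
python3 -m handwheel '{"twist":[[0,0,0],[0,0,0],[0,0,0],[0,0,0],[0,0,0],[0,0,0],[0,0,0],[0,0,0],[0,0,0],[0,0,0]],"slide":[[0,0,0],[0,0,0],[0,0,0],[0,0,0],[0,0,0],[0,0,0],[0,0,0],[0,0,0],[0,0,0],[0,0,0]],"claw":[-1,-1,-1,-1,-1,-1,-1,-1,-1,-1]}'
python3 -c "
from h import *
go([638,81,86.5])
cv2.imwrite('pics/s5.png',cv2.resize(bot.camera('scene')[30:270,140:410],None,fx=2,fy=2,interpolation=2))"
```

```text
clock: 21.2
ee_pos: [639.9, 81.4, 261.2]
orientation: [-0.001, 0.716, 0.698, -0.001]
wrist_force: [-0.2, 0.4, 0.6]
gripper_width: 0.3
clock: 22.2
ee_pos: [640.0, 81.4, 261.4]
orientation: [-0.001, 0.716, 0.698, -0.001]
wrist_force: [-0.1, -1.5, -0.2]
gripper_width: 0.2
t 22.2 tip [639.5  81.2  88. ] R [[0.026, 1.0, -0.003], [1.0, -0.026, -0.001], [-0.001, -0.003, -1.0]] w 0.24888001991008224 j [ 0.    0.52  0.    1.06 -0.    1.6 ] v 0.002
slide cm total [-0.03 -0.14  0.15] F [-0.1 -1.5 -0.2]
```

View pics/s5.png

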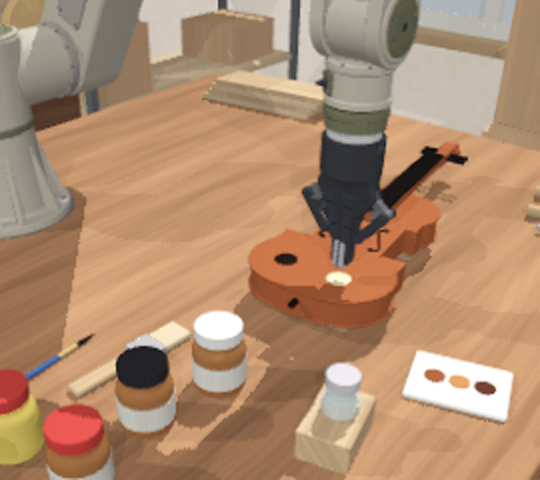

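The tip is directly above the pale patch, at zoomed pixel (340,263) against the patch at (339,279), about 22 mm up. I trim 1.5 mm, hold for more than 2 s, then hand in.

```bash
python3 -m handwheel '{"twist":[[0,0,0],[0,0,0],[0,0,0],[0,0,0],[0,0,0],[0,0,0],[0,0,0],[0,0,0],[0,0,0],[0,0,0]],"slide":[[0,-0.15,0.15],[0,0,0],[0,0,0],[0,0,0],[0,0,0],[0,0,0],[0,0,0],[0,0,0],[0,0,0],[0,0,0]],"claw":[-1,-1,-1,-1,-1,-1,-1,-1,-1,-1]}'
python3 -m handwheel '{"twist":[[0,0,0],[0,0,0],[0,0,0],[0,0,0],[0,0,0],[0,0,0],[0,0,0],[0,0,0],[0,0,0],[0,0,0]],"slide":[[0,0,0],[0,0,0],[0,0,0],[0,0,0],[0,0,0],[0,0,0],[0,0,0],[0,0,0],[0,0,0],[0,0,0]],"claw":[-1,-1,-1,-1,-1,-1,-1,-1,-1,-1]}'
python3 -m handwheel '{"twist":[[0,0,0],[0,0,0],[0,0,0],[0,0,0],[0,0,0],[0,0,0],[0,0,0],[0,0,0],[0,0,0],[0,0,0]],"slide":[[0,0,0],[0,0,0],[0,0,0],[0,0,0],[0,0,0],[0,0,0],[0,0,0],[0,0,0],[0,0,0],[0,0,0]],"claw":[-1,-1,-1,-1,-1,-1,-1,-1,-1,-1]}'
python3 -m handwheel '{"twist":[[0,0,0],[0,0,0],[0,0,0],[0,0,0],[0,0,0],[0,0,0],[0,0,0],[0,0,0],[0,0,0],[0,0,0]],"slide":[[0,0,0],[0,0,0],[0,0,0],[0,0,0],[0,0,0],[0,0,0],[0,0,0],[0,0,0],[0,0,0],[0,0,0]],"claw":[-1,-1,-1,-1,-1,-1,-1,-1,-1,-1]}'
python3 -c "
from h import *
go([638,81,86.5])
print(bot.job_done())"
```

```text
clock: 23.25
ee_pos: [638.3, 81.4, 259.8]
orientation: [-0.001, 0.716, 0.698, -0.001]
wrist_force: [-0.1, -0.9, -0.9]
gripper_width: 0.2
clock: 24.25
ee_pos: [638.3, 81.5, 259.8]
orientation: [-0.001, 0.716, 0.698, -0.001]
wrist_force: [-0.8, 0.2, 0.4]
gripper_width: -0.2
clock: 25.25
ee_pos: [638.3, 81.4, 259.7]
orientation: [-0.001, 0.716, 0.698, -0.001]
wrist_force: [0.2, 0.2, -0.2]
gripper_width: 0.3
clock: 26.25
ee_pos: [638.3, 81.4, 259.8]
orientation: [-0.001, 0.716, 0.698, -0.001]
wrist_force: [0.5, -0.2, 0.2]
gripper_width: -0.0
t 26.25 tip [637.8  81.3  86.4] R [[0.026, 1.0, -0.003], [1.0, -0.026, -0.001], [-0.001, -0.003, -1.0]] w -0.014576091646359531 j [ 0.    0.52 -0.01  1.05 -0.    1.6 ] v 0.001
slide cm total [-0.03  0.02 -0.01] F [ 0.5 -0.2  0.2]
the job is handed in; nothing more can be done
None
```

I pointed, with the gripper shut, at the red-lid amber jar, then the blue fine brush, then the pale patch on the violin. I held still about 3 s over each and handed the job in at about 26 s while still over the patch.

| Target | Fingertips above it | Off its measured centre |
|---|---|---|
| Red-lid amber jar | about 20 mm | about 2 mm |
| Fine brush handle | about 22 mm | about 1 mm |
| Pale patch | about 20 mm | under 1 mm (top and scene cameras) |

- **Travel:** I crossed between targets with the fingertips about 185–210 mm above the bench; everything that had to be cleared is 90 mm or lower.
- **Contact:** the wrist force readings stayed at noise level (about 1.5 N at most), and nothing had visibly moved in the pictures.
- **Checks:** the cameras agreed on the target positions to within about 2 mm, and no check failed. The networks gave a yellow decoy jar the best score in the scene picture. I told the right jar by its amber glass and left the yellow and purple ones alone.

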